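# Turn the wax warmer up four clicks and confirm

## Robot

A 6-joint arm with a two-finger parallel gripper is mounted at the origin on the work surface. World frame = base frame: x ahead of the robot, y to its left, z up, the work surface at z = 0. Lengths are in m, angles in degrees, forces in N, time in s.
With the tool pointing down it reaches from about 0.4 to 0.825 m from the base axis. Payload 7 kg.
Tool frame: the origin (TCP) lies at the very end of the fingers, on their centre line; the grasp point (between the pads) lies 19 mm behind it (ctrl.grip_depth is the distance from the TCP to the grasp point, in m); z points along the fingers, y is the line along which they close (so a half turn about z gives the same grasp; the last joint's range is limited). The gripper opens to 88 mm and grips with 3 to 60 N. Pads are 19 mm wide; open, the fingers measure 130 mm over their backs; the gripper's body (78 mm by 193 mm) begins 47 mm behind the grasp point.
Start: joints at [-55.514, 20.546, 0.682, 0, -70.136, -16.507], TCP at [0.208, -0.642, 0.227] pointing down, gripper open.
Joint ranges: [-176.03, 176.03], [-82.01, 121.73], [-58.28, 71.71], [-173.87, 95.51], [-174.79, -0.11], [-173.66, 173.66]. Speed limits (degrees/s): [136.94, 136.94, 172.46, 180, 180, 180].

## Interface

Orientations are given as [roll, pitch, yaw] about the fixed x, y, z axes, in that order (R = Rz(yaw) Ry(pitch) Rx(roll)).
In Python, from plant import get_obs, eyes, ctrl, spotter gives the robot as it stands.
- The arm moves only by the shell command python3 -m crank 'ROWS'. ROWS is JSON, one flat list of numbers, 7 for each row, row after row: the turn, a rotation vector about the tool's x, y, z in rad, then the shift along the tool's x, y, z in mm, then the opening, from 0 (shut) to 1 (fully open). A call has 1 to 5 rows; each row shifts and turns the commanded pose from where the row before left it, along the tool's axes as they then stand; what a row does not reach is not made up. A row lasts 1/8 s, in which the tool goes at most 62.5 mm and 10.7 degrees, less where a joint would pass 70% of its speed; a pose out of reach is approached as far as the arm can. A call is refused whole if a number of a shift passes 62.5 or a number of a turn 0.188, either way. A call with a gripper value outside its range is refused whole. The fingers move at their own pace and stop on an object; the grip force is fixed at half the most. Time passes only in rows, so rows that do not move let the fingers close. It gives the time, the measured TCP pose, the force, the opening and the grip force at its end, in the units of the state.
- get_obs(): the state, without advancing time (a new reading comes with each control period).
- eyes.snapshot(name): name is "side" or "top" or "wrist"; returns the picture (400x640x3 uint8, blue, green, red); there is no depth.
- eyes.camera_model(name): a dict with "fx", "fy", "cx", "cy" (pixels), "extrinsics" (4x4, takes a point from camera to world coordinates). Camera axes: x right, y down, z forward; pixel columns grow to the right and rows downward; lengths in m; the calibration is good to about 2 mm. A picture is of the moment at which its call begins: read the wrist's pose just before it. camera_model takes no time and is no camera call; for the wrist camera it gives the pose at the moment of the call.
- ctrl.close_job(): hands the job in; it is judged then, once.
Trained networks look in the newest picture that a camera, given by its name, has taken for a name from the list of things; names that differ only in an ending like _2 or _b are one class to them, and where a whole thing is asked for, a point or a joint stands for the part that bears it (a point fixed in the world has none). Each returns a list of dicts, best first, with "p" (0 to 1); they miss things now and then, are a little off and sometimes report something else, mostly with a low value. They report only what shows in the picture. A call takes as long as a camera call.
- spotter.outline_of(camera, target): "region" (400x640 bool, what is visible of it) and "rect" ([left, top, width, height] in pixels, round what is visible of it).
- spotter.place_of(camera, target): "location" ([column, row] in pixels: a listed point, or the origin of a listed thing).
The state is a dict: "clock": time; "joint_pos": joint angles; "qvel": joint speeds; "tau": joint torques, N m; "tool_pos": TCP position; "orientation": TCP orientation; "force": force on the tool from outside, world axes, zero at the start; "moment": the same for the moment, N m; "opening": finger opening in m; "gripper_force": force on a finger pad.
Only numpy, scipy, OpenCV 4.12 (cv2) and the standard library are available. Lean on these libraries where they do the work, as an engineer would, in place of code of your own. Each camera call takes 0.05 s, during which the arm holds its last target. There are 200 camera calls.

## Task

Turn the wax warmer's thermostat dial up (clockwise seen from above) by exactly four clicks from where it stands, pushing the side of its pointer bar with a fingertip rather than pinching it. Only when it rests on the fourth click, press the warmer's round button fully down to confirm, then let go of everything. Leave the plaster cast, the jar and the cup standing where they are.

Things in the scene. Friction and masses are not known exactly. Their poses are not given: they have to be found in the camera images.
- warmer: White wax warmer fixed to the bench, a box 160 (its x) x 250 (its y) x 55 mm high; origin at the centre of its underside, z up. On its flat top panel: black dial, axis at x -5, y +60 mm; round grey button at x -45, y -50 mm; two lidded wells of radius 28 mm at x +42, y -30 and -92 mm, their knobs 15 mm above the panel.
- dial (a joint): Dial angle in rad, growing clockwise seen from above (= up). Pointer direction in the warmer's frame is the angle pi - value. Click stops every 22.5 deg (0.3927 rad) from 0 (lower end stop) to 3.534 (9 clicks, upper end stop), a printed tick on the panel at each. Starts at rest on click 1, 2 or 3. Turning it takes up to about 0.1 N m (4 N pushed 25 mm from the axis).
- dial_axis (a point): Point on the dial's vertical axis at the top of its bar, 37 mm above the warmer's panel. The dial is a black disc, radius 34 mm, top 9 mm above the panel, crossed by an upright black bar 70 mm long, 14 mm thick, up to 37 mm above the panel, centred on the axis. Pushing both long sides of the bar at once counts as pinching.
- dial_tip (a point): The pointer end of the bar, top, 35 mm from the axis; this half of the bar has a white line along its top. Half way between two clicks the click mechanism gives and the dial snaps on by itself into the next stop, ahead of a slow finger, and rests there: a finger whose contact face stops at 3.6 to 4.0 clicks leaves the dial on click 4.
- button (a joint): Travel of the button in m: 0 up, 0.006 fully down; a spring, about 5 N fully down, returns it.
- button_top (a point): Centre of the round button's top face, radius 12 mm, 16 mm above the panel; pressed straight down, down to 10 mm above the panel, where it stops; round it a grey collar of radius 19 mm, 5 mm high.
- cast: Loose white plaster dental cast, about 54 x 58 mm, 28 mm high, on the bench on the -x side of the warmer; origin at the centre of its underside. Leave it.
- jar: Loose closed jar, radius 20 mm, 45 mm high, on the bench on the +y side of the warmer; origin at the centre of its underside. Leave it.
- cup: Loose white porcelain cup, rim radius 36 mm, 75 mm high, on the bench on the -y side of the warmer; origin at the centre of its underside. Leave it.

How it is judged (in metres and radians):
On the way, in this order (a step that is already met when the one before it is completed fails the run):
1. the dial rests four clicks above its start (distance of dial_tip from where it was at the start of the episode between 0.046 and 0.0528 m and value of joint dial between 1.80642 and 2.90597 rad and velocity of joint dial between -0.1 and 0.1 rad/s), for 0.2 s.
2. the button is pressed down with the dial four clicks up (distance of dial_tip from where it was at the start of the episode between 0.046 and 0.0528 m and value of joint dial between 1.80642 and 2.90597 rad and value of joint button above 0.0045 m), for 0.03 s.
At the end, for the whole second after the job is handed in: The dial rests on the stop four clicks (90 deg, within about a third of a click) clockwise of its start, the button has been pressed (at least 4.5 of its 6 mm) after that and is up again, and cast, jar and cup are within 15 mm of where they were (all of step 1 and value of joint button below 0.0015 m and distance of each of cast, jar, cup from where it was at the start of the episode below 0.015 m); the robot touches nothing.
It fails at once if the button is pressed while the dial is not four clicks above its start (value of joint button above 0.003 m and not (distance of dial_tip from where it was at the start of the episode between 0.046 and 0.0528 m and value of joint dial between 1.80642 and 2.90597 rad)).
It fails at once if the dial's bar is pinched between the fingers (both sides pushed at once) (contact force between the fingers and dial_c0 above 1.5 N and contact force between the fingers and dial_c1 above 1.5 N).
It fails at once if the cast, jar or cup is pushed, tipped, lifted or carried (distance of any of cast, jar, cup from where it was at the start of the episode above 0.015 m or angle between any of cast, jar, cup's own z axis and vertical above 0.3 rad).
It also fails if it takes over 48 s, if anything falls off the work surface, if the arm or the gripper's body presses on something with over 40 N, if the wrist force passes 120 N, or if a joint passes its speed limit or range.

## Working session

There is one attempt and no reset: what is moved stays moved. The work goes in short steps, Python scripts to look and compute and a shell command to move; the robot and the scene stay as the last step left them, time stands still between calls to the robot, and variables do not carry over. Pictures are saved under pics/ and viewed, at most 10 in all, crops included, and the job is handed in when it is done.

```bash
mkdir -p pics
cat > h.py <<'E'
import numpy as np, cv2
from plant import get_obs, eyes, ctrl, spotter
def ray(cam,px):
    m=eyes.camera_model(cam);E=np.array(m["extrinsics"])
    d=E[:3,:3]@np.array([(px[0]-m["cx"])/m["fx"],(px[1]-m["cy"])/m["fy"],1]);return E[:3,3],d
def onz(cam,px,z):
    o,d=ray(cam,px);return (o+d*(z-o[2])/d[2]).round(4)
E
python3 - <<'E'
from h import *
o=get_obs();print(o)
for c in("top","side"):
    im=eyes.snapshot(c);cv2.imwrite(f"pics/{c}0.png",im)
    print(c,np.round(eyes.camera_model(c)["extrinsics"],3).tolist())
    for t,z in(("warmer",0),("dial_axis",.092),("dial_tip",.092),("button_top",.071),("cast",0),("jar",0),("cup",0)):
        for r in spotter.place_of(c,t)[:2]: print(t,np.round(r["location"],1),round(r["p"],2),onz(c,r["location"],z))
E
```

```text
{'clock': 0.0, 'joint_pos': array([-5.55139262e+01,  2.05912905e+01,  6.32149365e-01, -2.04497143e-02,
       -7.01354011e+01, -1.65055127e+01]), 'qvel': array([ 0.04488109,  0.09059636,  0.17156782,  0.04002473,  0.05650257,
       -0.04744281]), 'tau': array([ 1.29330406e-04, -5.82717454e+01,  2.93064559e+01,  6.99774563e+00,
        6.90743953e-03, -1.82547210e-04]), 'tool_pos': array([ 0.2081703 , -0.64156932,  0.22561094]), 'orientation': array([ 1.79903892e+02, -8.43113944e-03, -1.62026396e+02]), 'force': array([ 0.28960491, -0.11232022,  1.09609114]), 'moment': array([ 0.04485965, -0.03216498,  0.0351503 ]), 'gripper_force': 0.0, 'opening': 0.08723646669967326}
top [[0.007, -0.99, 0.144, 0.393], [-1.0, -0.005, 0.009, 0.052], [-0.008, -0.144, -0.989, 1.086], [0.0, 0.0, 0.0, 1.0]]
warmer [302.6 202.1] 0.73 [0.5525 0.1052 0.    ]
dial_axis [269.6 193.7] 0.68 [0.5564 0.17   0.092 ]
dial_tip [258.6 206.2] 0.73 [0.5298 0.1924 0.092 ]
dial_tip [373.9 250.5] 0.48 [ 0.4393 -0.047   0.092 ]
button_top [313.  229.7] 0.47 [0.4832 0.079  0.071 ]
cast [297.4 267.2] 0.56 [0.4053 0.115  0.    ]
jar [229.5 172.5] 0.55 [0.6205 0.2745 0.    ]
cup [374.2 249.2] 0.67 [ 0.4465 -0.0569  0.    ]
side [[-0.961, -0.122, 0.247, 0.316], [-0.275, 0.483, -0.831, 0.808], [-0.018, -0.867, -0.498, 0.537], [0.0, 0.0, 0.0, 1.0]]
warmer [319.5 243.8] 0.73 [0.5426 0.107  0.    ]
warmer [348.9 212.7] 0.41 [ 0.5082 -0.0422  0.    ]
dial_axis [300.5 220.7] 0.63 [0.5656 0.1593 0.092 ]
dial_tip [313.6 229.1] 0.75 [0.5296 0.1823 0.092 ]
dial_tip [374.9 212.1] 0.31 [0.4217 0.0873 0.092 ]
button_top [352.5 212.8] 0.56 [0.4748 0.0686 0.071 ]
cast [385.5 253.5] 0.87 [0.3911 0.1049 0.    ]
jar [257.3 285.7] 0.58 [0.622  0.2732 0.    ]
cup [375.3 214.9] 0.79 [ 0.4403 -0.0484  0.    ]
cup [303.2 221.6] 0.17 [0.6093 0.0274 0.    ]
```

Run:
```python
from h import *
im=cv2.imread("pics/top0.png");cv2.imwrite("pics/topc.png",cv2.resize(im[130:310,200:420],None,fx=3.3,fy=3.3,interpolation=cv2.INTER_CUBIC))
```

```text
(no output)
```

View pics/topc.png

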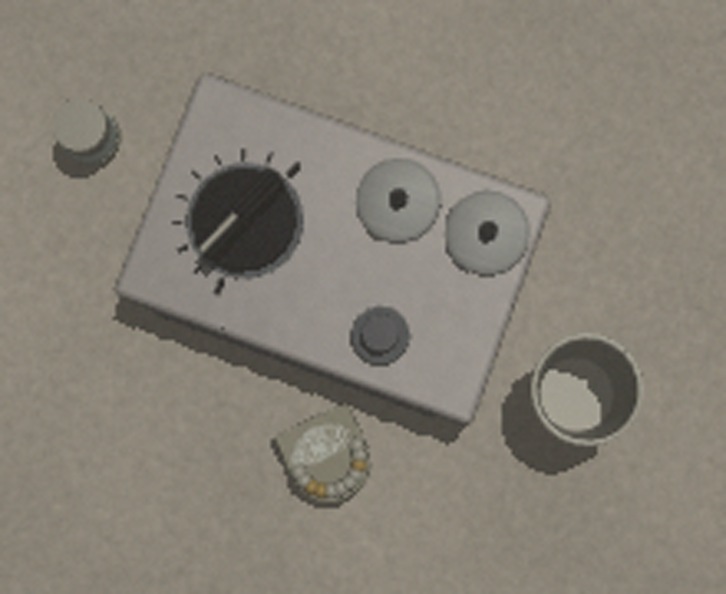

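The crop shows the warmer's corners at about (203,73), (549,198), (470,422) and (118,290). The dial is near (245,220), with its pointer to the lower left at (203,250), and the button is at (380,333). Next I fit the pose and the pointer angle.

Run:
```python
from h import *
from scipy.optimize import least_squares
P=lambda u,v:(u/3.3+200-.35,v/3.3+130-.35)
C=np.array([onz("top",P(*p),.055) for p in((203,73),(549,198),(470,422),(118,290))])[:,:2]
L=np.array([(80,125),(80,-125),(-80,-125),(-80,125)])/1e3
R=lambda a:np.array([[np.cos(a),-np.sin(a)],[np.sin(a),np.cos(a)]])
s=least_squares(lambda x:(L@R(x[2]).T+x[:2]-C).ravel(),[.55,.1,0]);x=s.x
print(x,np.degrees(x[2]),s.fun.round(4))
w=lambda l:R(x[2])@np.array(l)+x[:2]
print("dial",w((-.005,.06)),"button",w((-.045,-.05)))
print("button px",onz("top",P(380,333),.071),"dial disc px",onz("top",P(245,219),.064))
for p in((235,215),(203,250)):print("line",onz("top",P(*p),.092))
a=onz("top",P(203,250),.092)-onz("top",P(235,215),.092);th=np.arctan2(a[1],a[0])-x[2]
print("value deg",180-np.degrees(th), (180-np.degrees(th))/22.5)
print([ (np.degrees(np.arctan2(*(R(-x[2])@(onz("top",P(*p),.055)[:2]-w((-.005,.06))))[::-1]))).round(1) for p in((220,287),(200,268),(182,249),(177,222),(294,168))])
o=get_obs();print(o["tool_pos"],o["orientation"],eyes.camera_model("wrist")["extrinsics"])
```

```text
[ 0.541       0.1061     -0.34721954] -19.894214162812347 [ 0.003   0.0014  0.0012 -0.0039 -0.0025 -0.0013 -0.0017  0.0038]
dial [0.55671546 0.16422077] button [0.48167126 0.07439668]
button px [0.4814 0.0752 0.071 ] dial disc px [0.556 0.164 0.064]
line [0.5541 0.1673 0.092 ]
line [0.5315 0.1871 0.092 ]
value deg 21.32758813002596 0.9478928057789315
[np.float64(179.9), np.float64(157.1), np.float64(134.9), np.float64(111.8), np.float64(-21.6)]
[ 0.20832935 -0.64203561  0.22657498] [-1.79998356e+02  8.76672827e-05 -1.62022460e+02] [[-0.30818879  0.90528156  0.29237814  0.12773088]
 [ 0.95132454  0.29290448  0.09585713 -0.66788982]
 [ 0.00113883  0.30768859 -0.95148643  0.38363288]
 [ 0.          0.          0.          1.        ]]
```

```bash
python3 -m crank '[0,0,-0.172,0,0,0,0, 0,0,-0.172,0,0,0,0, 0,0,-0.172,0,0,0,0, 0,0,0,-53.5,20.9,0,0, 0,0,0,-53.5,20.9,0,0]'
```

```text
clock: 1.42
tool_pos: [0.2498, -0.5339, 0.2259]
orientation: [180.0, 0.0, -132.5]
force: [1.2, 0.6, 0.8]
opening: 0.0433
gripper_force: 0.0
```

```bash
python3 -m crank '[0,0,0,-53.5,20.9,0,0, 0,0,0,-53.5,20.9,0,0, 0,0,0,-53.5,20.9,0,0, 0,0,0,-53.5,20.9,0,0, 0,0,0,-53.5,20.9,0,0]'
```

```text
clock: 2.05
tool_pos: [0.3536, -0.2653, 0.227]
orientation: [-179.9, 0.0, -132.5]
force: [2.0, -0.4, -0.1]
opening: 0.0011
gripper_force: 0.0
```

```bash
python3 -m crank '[0,0,0,-53.5,20.9,0,0, 0,0,0,-53.5,20.9,0,0, 0,0,0,-53.5,20.9,0,0, 0,0,0,-53.5,20.9,0,0, 0,0,0,-53.5,20.9,0,0]'
```

```text
clock: 2.68
tool_pos: [0.4571, 0.0029, 0.2271]
orientation: [-180.0, 0.1, -132.4]
force: [1.2, -0.7, -0.0]
opening: 0.0005
gripper_force: 0.0
```

```bash
python3 -m crank '[0,0,0,-53.5,20.9,0,0, 0,0,0,-53.5,20.9,0,0, 0,0,0,-53.5,20.9,0,0, 0,0,0,0,0,0,0]'
python3 - <<'E'
from h import *
o=get_obs();print(o["tool_pos"]);im=eyes.snapshot("wrist");cv2.imwrite("pics/w1.png",im)
for t,z in(("dial_axis",.092),("dial_tip",.092),("button_top",.071)):
    for r in spotter.place_of("wrist",t)[:2]: print(t,np.round(r["location"],1),round(r["p"],2),onz("wrist",r["location"],z))
E
```

```text
clock: 3.18
tool_pos: [0.5197, 0.1649, 0.2259]
orientation: [-180.0, -0.0, -132.3]
force: [-0.5, -0.7, -0.3]
opening: 0.0006
gripper_force: 0.0
[0.51973333 0.16489444 0.22589885]
dial_axis [299.3 213.5] 0.95 [0.5516 0.1642 0.092 ]
dial_tip [331.6 213.3] 0.55 [0.5252 0.1875 0.092 ]
button_top [291.  102.2] 0.74 [0.4785 0.0723 0.071 ]
button_top [282.1 155.2] 0.18 [0.5245 0.1053 0.071 ]
```

View pics/w1.png

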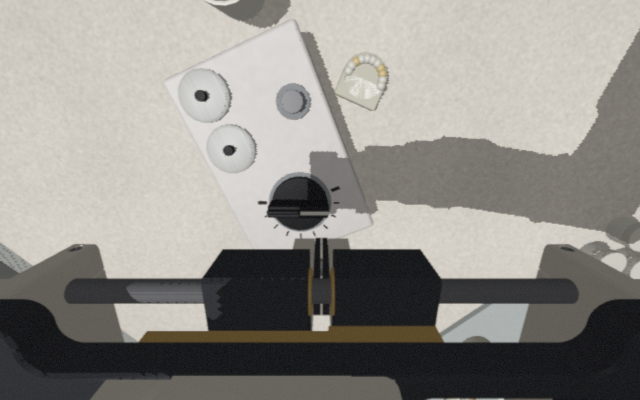

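The wrist view shows the bar horizontal at row 212, columns 268 to 328, with the pointer at the right. It is parallel to tool y, as planned. The button is at (292,101). I move down to just above the bar and check again.

```bash
python3 -m crank '[0,0,0,2,2,40,0, 0,0,0,0,0,40,0, 0,0,0,0,0,38,0, 0,0,0,0,0,0,0, 0,0,0,0,0,0,0]'
python3 - <<'E'
from h import *
o=get_obs();print(o["tool_pos"]);im=eyes.snapshot("wrist");cv2.imwrite("pics/w2.png",cv2.resize(im[60:320,160:480],None,fx=2.2,fy=2.2))
for t,z in(("dial_axis",.092),("dial_tip",.092)):
    for r in spotter.place_of("wrist",t)[:2]: print(t,np.round(r["location"],1),round(r["p"],2),onz("wrist",r["location"],z))
eyes.snapshot("side")
im=eyes.snapshot("side");cv2.imwrite("pics/s2.png",cv2.resize(im[140:290,220:420],None,fx=3.5,fy=3.5,interpolation=cv2.INTER_CUBIC))
E
```

```text
clock: 4.0
tool_pos: [0.5168, 0.1614, 0.1103]
orientation: [-179.9, 0.1, -132.5]
force: [0.1, 0.4, 0.7]
opening: 0.0007
gripper_force: 0.0
[0.51678635 0.16140905 0.11028192]
```

View pics/w2.png

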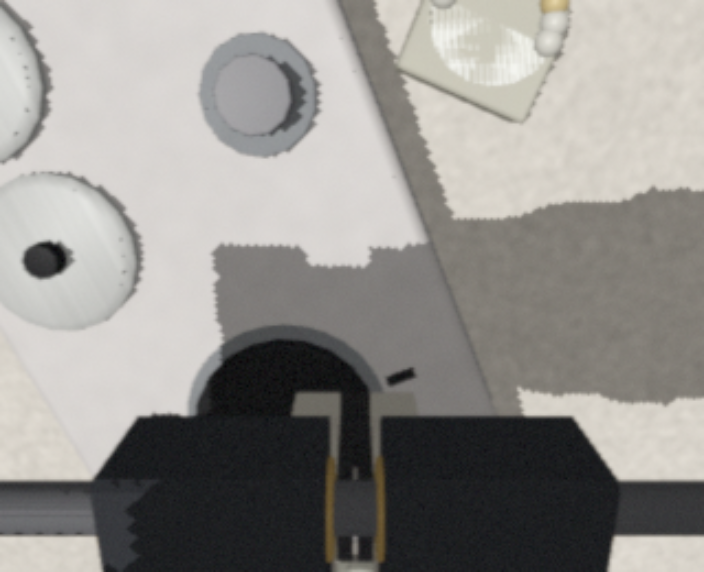

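View pics/s2.png

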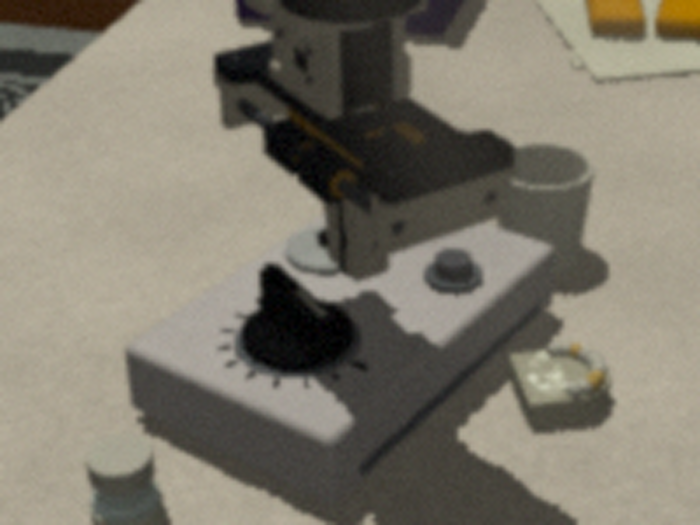

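The side view shows the finger on the near side of the bar, above the panel, with a clear gap. I lower it and feel for contact.

```bash
python3 -m crank '[0,0,0,0,1,19,0, 0,0,0,0,1,19,0, 0,0,0,-3,0,0,0, 0,0,0,-3,0,0,0, 0,0,0,0,0,0,0]'
```

```text
clock: 4.88
tool_pos: [0.5193, 0.1679, 0.0715]
orientation: [-180.0, 0.1, -132.4]
force: [-0.3, -0.2, -0.9]
opening: 0.0007
gripper_force: 0.0
```

```bash
python3 -m crank '[0,0,0,-1.5,0,0,0, 0,0,0,0,0,0,0]';python3 -m crank '[0,0,0,-1.5,0,0,0, 0,0,0,0,0,0,0]'
```

```text
clock: 5.12
tool_pos: [0.5197, 0.1686, 0.0709]
orientation: [-180.0, 0.0, -132.5]
force: [0.4, -1.4, 0.1]
opening: 0.0005
gripper_force: 0.0
clock: 5.38
tool_pos: [0.5206, 0.1696, 0.0706]
orientation: [-180.0, 0.0, -132.5]
force: [-0.2, 0.1, 0.4]
opening: 0.0004
gripper_force: 0.0
```

```bash
for i in 1; do python3 -m crank '[0,0,0,-1,0,0,0, 0,0,0,0,0,0,0]';python3 -m crank '[0,0,0,-1,0,0,0, 0,0,0,0,0,0,0]';python3 -m crank '[0,0,0,-1,0,0,0, 0,0,0,0,0,0,0]'; done
```

```text
clock: 5.62
tool_pos: [0.5212, 0.1703, 0.0705]
orientation: [-180.0, -0.0, -132.5]
force: [0.1, -0.1, 0.8]
opening: 0.0004
gripper_force: 0.0
clock: 5.88
tool_pos: [0.5218, 0.1709, 0.0705]
orientation: [180.0, -0.0, -132.5]
force: [-0.6, 0.1, 0.4]
opening: 0.0004
gripper_force: 0.2
clock: 6.12
tool_pos: [0.522, 0.1713, 0.0704]
orientation: [180.0, -0.1, -132.5]
force: [-2.8, -1.4, 1.5]
opening: 0.0004
gripper_force: 1.6
```

Contact was felt where I expected it, at 16.2 mm from the axis line. Next I sweep about the dial axis at 0.05 rad per row.

```bash
for i in 1; do python3 -m crank '[0,0,0.05,-1.445,0.78,0,0, 0,0,0.05,-1.445,0.78,0,0, 0,0,0.05,-1.445,0.78,0,0, 0,0,0.05,-1.445,0.78,0,0, 0,0,0.05,-1.445,0.78,0,0]'; python3 -m crank '[0,0,0.05,-1.445,0.78,0,0, 0,0,0.05,-1.445,0.78,0,0, 0,0,0.05,-1.445,0.78,0,0, 0,0,0.05,-1.445,0.78,0,0, 0,0,0.05,-1.445,0.78,0,0]'; done
python3 - <<'E'
from h import *
o=get_obs();print(o["tool_pos"],o["orientation"])
a=np.radians(o["orientation"][2]);A=np.array([.554,.164])
d=o["tool_pos"][:2]-A;print("x,y off",d@[np.cos(a),np.sin(a)],d@[np.sin(a),-np.cos(a)])
im=eyes.snapshot("side");cv2.imwrite("pics/s3.png",cv2.resize(im[140:290,220:420],None,fx=3.5,fy=3.5,interpolation=cv2.INTER_CUBIC))
E
```

```text
clock: 6.75
tool_pos: [0.5257, 0.1798, 0.0706]
orientation: [180.0, 0.1, -146.9]
force: [0.2, 0.4, -0.4]
opening: 0.0007
gripper_force: 0.0
clock: 7.38
tool_pos: [0.5291, 0.1856, 0.0704]
orientation: [-180.0, -0.1, -161.2]
force: [-4.4, -2.4, 2.4]
opening: 0.0006
gripper_force: 2.3
[0.52905238 0.18561761 0.07036008] [-1.79974574e+02 -1.08393735e-01 -1.61218002e+02]
x,y off 0.01665898689689663 0.02849881986860284
```

View pics/s3.png

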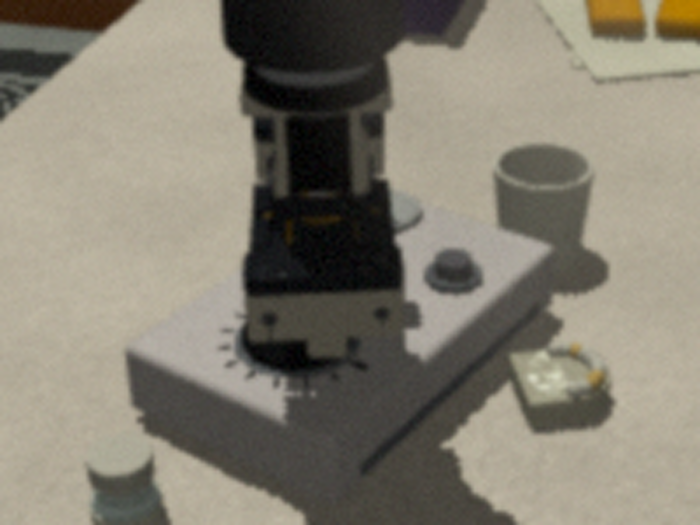

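The hand sits over the dial and the fingertip is following the circle, with measured offsets of 16.7 and 28.5 mm. I continue the sweep.

```bash
for i in 1; do python3 -m crank '[0,0,0.05,-1.445,0.78,0,0, 0,0,0.05,-1.445,0.78,0,0, 0,0,0.05,-1.445,0.78,0,0, 0,0,0.05,-1.445,0.78,0,0, 0,0,0.05,-1.445,0.78,0,0]'; python3 -m crank '[0,0,0.05,-1.445,0.78,0,0, 0,0,0.05,-1.445,0.78,0,0, 0,0,0.05,-1.445,0.78,0,0, 0,0,0.05,-1.445,0.78,0,0, 0,0,0.05,-1.445,0.78,0,0]';python3 -m crank '[0,0,0.05,-1.445,0.78,0,0, 0,0,0.05,-1.445,0.78,0,0, 0,0,0.05,-1.445,0.78,0,0, 0,0,0.05,-1.445,0.78,0,0, 0,0,0,0,0,0,0]'; done
python3 - <<'E'
from h import *
o=get_obs()
a=np.radians(o["orientation"][2]);A=np.array([.554,.164])
d=o["tool_pos"][:2]-A;print("x,y off",d@[np.cos(a),np.sin(a)],d@[np.sin(a),-np.cos(a)])
E
```

```text
clock: 8.05
tool_pos: [0.5359, 0.1917, 0.0705]
orientation: [180.0, -0.0, -175.5]
force: [-3.8, -1.9, 1.5]
opening: 0.0005
gripper_force: 1.8
clock: 8.68
tool_pos: [0.5438, 0.1959, 0.0707]
orientation: [179.9, 0.0, 170.2]
force: [0.5, 0.5, -0.4]
opening: 0.0001
gripper_force: 0.0
clock: 9.3
tool_pos: [0.5492, 0.1974, 0.0706]
orientation: [180.0, -0.0, 158.8]
force: [-5.7, 2.2, 4.1]
opening: 0.0004
gripper_force: 2.9
x,y off 0.016557253704976894 0.029404903840083922
```

```bash
python3 -m crank '[0,0,0.05,-1.445,0.78,0,0, 0,0,0.05,-1.445,0.78,0,0, 0,0,0.05,-1.445,0.78,0,0, 0,0,0.04,-1.155,0.63,0,0, 0,0,0,0,0,0,0]';python3 -m crank '[0,0,0,0,0,0,0]'
```

```text
clock: 9.93
tool_pos: [0.5565, 0.1978, 0.0707]
orientation: [179.9, 0.0, 148.0]
force: [-0.0, -0.2, 0.7]
opening: 0.0003
gripper_force: 0.0
clock: 10.05
tool_pos: [0.5561, 0.1975, 0.0706]
orientation: [180.0, 0.0, 148.0]
force: [-0.1, 0.7, -0.2]
opening: 0.0005
gripper_force: 0.0
```

The force dropped to zero for the fourth time, so the dial has snapped four times. I back off, lift and look.

```bash
python3 -m crank '[0,0,0,7,0,0,0, 0,0,0,7,0,0,0, 0,0,0,0,0,-45,0, 0,0,0,0,0,-45,0, 0,0,0,50,0,0,0]'; python3 -m crank '[0,0,0,30,-55,0,0, 0,0,0,0,-55,0,0, 0,0,0,0,0,0,0, 0,0,0,0,0,0,0]'
python3 - <<'E'
from h import *
o=get_obs();im=eyes.snapshot("wrist");im2=eyes.snapshot("top")
cv2.imwrite("pics/m4.png",np.hstack([cv2.resize(im,(400,250)),cv2.resize(im2[130:255,200:400],(400,250))]))
for c in("wrist","top"):
  for t,z in(("dial_axis",.092),("dial_tip",.092),("button_top",.071)):
    for r in spotter.place_of(c,t)[:1]: print(c,t,np.round(r["location"],1),round(r["p"],2),onz(c,r["location"],z))
E
```

```text
clock: 10.68
tool_pos: [0.5042, 0.2326, 0.1641]
orientation: [179.6, 0.2, 147.8]
force: [-1.0, 0.8, -1.5]
opening: 0.0001
gripper_force: 0.0
clock: 11.18
tool_pos: [0.4182, 0.1546, 0.1612]
orientation: [179.9, 0.0, 147.9]
force: [-0.3, 0.4, 0.3]
opening: 0.0005
gripper_force: 0.0
top dial_axis [270.5 192.3] 0.6 [0.5594 0.1682 0.092 ]
top dial_tip [258.4 182.3] 0.68 [0.5805 0.1941 0.092 ]
top button_top [316.6 232.4] 0.45 [0.4776 0.0714 0.071 ]
```

View pics/m4.png

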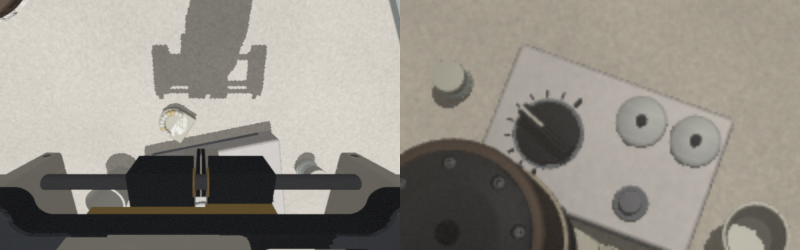

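The right half of the picture shows the pointer at the upper left, 50.7 mm from where its tip started, so the dial is on click 5 as wanted. Now I go to the button.

```bash
python3 -m crank '[0,0,0,-47.5,-17.7,0,0, 0,0,0,-47.5,-17.7,0,0, 0,0,0,0,0,0,0, 0,0,0,0,0,0,0]'
python3 - <<'E'
from h import *
o=get_obs();print(o["tool_pos"])
im=eyes.snapshot("wrist");im2=eyes.snapshot("side")
cv2.imwrite("pics/m5.png",np.hstack([cv2.resize(im,(400,250)),cv2.resize(im2[160:285,280:480],(400,250))]))
for c in("wrist","side"):
  for t,z in(("button_top",.071),):
    for r in spotter.place_of(c,t)[:2]: print(c,t,np.round(r["location"],1),round(r["p"],2),onz(c,r["location"],z))
E
```

```text
clock: 12.08
tool_pos: [0.4794, 0.0735, 0.1602]
orientation: [-180.0, -0.0, 147.8]
force: [0.3, -0.5, -0.4]
opening: 0.0005
gripper_force: 0.0
[0.47944211 0.07351329 0.16016368]
wrist button_top [322.4 208.8] 0.76 [0.4817 0.0742 0.071 ]
side button_top [351.8 211. ] 0.59 [0.478  0.0615 0.071 ]
```

View pics/m5.png

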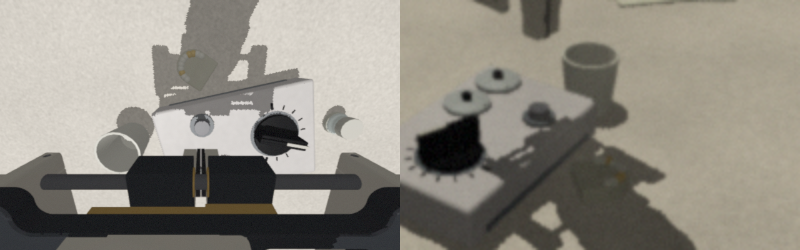

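The wrist camera puts the button at (322,209), within 2.5 mm of the TCP, so I descend and press.

```bash
python3 -m crank '[0,0,0,-1,1,40,0, 0,0,0,0,0,40,0, 0,0,0,0,0,5,0, 0,0,0,0,0,3,0, 0,0,0,0,0,0,0]'; python3 -m crank '[0,0,0,0,0,3,0, 0,0,0,0,0,2,0, 0,0,0,0,0,0,0, 0,0,0,0,0,0,0]'
```

```text
clock: 12.9
tool_pos: [0.4818, 0.0747, 0.0738]
orientation: [179.9, 0.1, 147.9]
force: [0.2, 0.3, 0.6]
opening: 0.0005
gripper_force: 0.0
clock: 13.4
tool_pos: [0.4817, 0.0745, 0.068]
orientation: [179.9, 0.0, 147.9]
force: [1.9, 1.7, 2.4]
opening: 0.0006
gripper_force: 1.6
```

```bash
python3 -m crank '[0,0,0,0,0,2,0, 0,0,0,0,0,2,0, 0,0,0,0,0,0,0, 0,0,0,0,0,0,0]'; python3 -m crank '[0,0,0,0,0,1.5,0, 0,0,0,0,0,0,0, 0,0,0,0,0,0,0]'
```

```text
clock: 13.9
tool_pos: [0.4819, 0.0744, 0.065]
orientation: [179.9, 0.1, 147.9]
force: [-3.2, 2.1, 18.4]
opening: 0.0003
gripper_force: 9.6
clock: 14.28
tool_pos: [0.4819, 0.0745, 0.0647]
orientation: [179.9, 0.1, 148.0]
force: [-9.4, 2.3, 34.5]
opening: 0.0005
gripper_force: 17.0
```

The force climbed past the 5 N spring to a hard stop, so the button is fully down. I release and lift clear.

```bash
python3 -m crank '[0,0,0,0,0,-10,0, 0,0,0,0,0,-40,0, 0,0,0,0,0,-50,0, 0,0,0,0,0,-30,0, 0,0,0,0,0,0,0]'; python3 -m crank '[0,0,0,0,-55,0,0, 0,0,0,0,-55,0,0, 0,0,0,0,-55,0,0, 0,0,0,0,0,0,0, 0,0,0,0,0,0,0]'
python3 - <<'E'
from h import *
im=eyes.snapshot("top");cv2.imwrite("pics/t6.png",cv2.resize(im[130:310,200:420],None,fx=3.3,fy=3.3,interpolation=cv2.INTER_CUBIC))
for t,z in(("dial_tip",.092),("cast",0),("jar",0),("cup",0)):
    for r in spotter.place_of("top",t)[:1]: print(t,round(r["p"],2),onz("top",r["location"],z))
E
```

```text
clock: 14.9
tool_pos: [0.4812, 0.0741, 0.1936]
orientation: [179.9, 0.1, 147.9]
force: [0.5, 0.6, -0.3]
opening: 0.0007
gripper_force: 0.0
clock: 15.52
tool_pos: [0.3927, -0.066, 0.1913]
orientation: [-179.9, -0.1, 147.8]
force: [0.0, -0.4, -0.5]
opening: 0.0003
gripper_force: 0.0
dial_tip 0.96 [0.5848 0.1927 0.092 ]
cast 0.56 [0.4011 0.1141 0.    ]
jar 0.58 [0.6053 0.2118 0.    ]
cup 0.58 [ 0.443  -0.0683  0.    ]
```

View pics/t6.png

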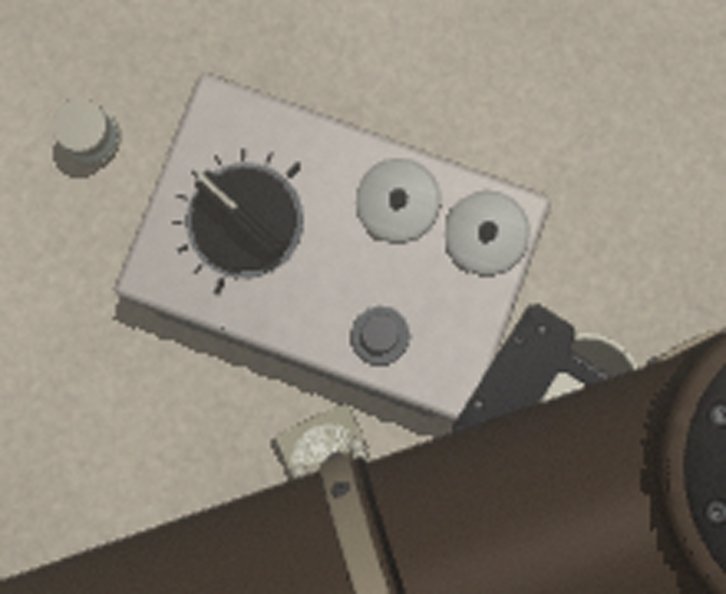

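The pointer is on the fifth-click tick at (196,174), four clicks above its start. The button is up, the jar, cast and cup are in place, and the arm is clear, so I hand in.

```bash
python3 -c "
from plant import ctrl;print(ctrl.close_job())"
```

```text
the job is handed in; nothing more can be done
None
```

I turned the dial up four clicks (click 1 to click 5) with a fingertip push, pressed the button fully down and released it, and handed the job in at about 15.6 s; the last top view showed the cast and jar where they started and the cup partly hidden by the arm, and no verdict came back.

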